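# Roll a bottle up the loading gutter and lock it in

## Task

The bottle with the black cap lies on its side at the low end of the sloped loading gutter. With the fingers, gently push it so that it rolls up the slope and drops into the dip against the end stop; only then push the red pad of the keeper bar all the way in, so that the bar stands behind the bottle and it cannot roll back. Only push the bottle, never pick it up, and leave everything else on the bench where it is.

Things in the scene. Friction and masses are not known exactly. Their poses are not given: they have to be found in the camera images.
- gutter: White and aluminium sloped gutter fixed to the bench, 90 mm wide (x), 309 mm long (y), origin on the bench, mid-width. Its +y runs up the slope, z up; the keeper is on its -x side. Floor 80 mm wide: level entry 12 mm high to y=-60 mm, even slope up to 30 mm high at y=+58, level crest to y=+85, then the dip. Side walls 5 mm thick stand 12 mm above the floor.
- entry (a point): Middle of the level entry floor's low edge, at (0, -168, 12) mm in the gutter's frame. A lip there, y=-172 to -168 mm, tops at 17 mm over the bench.
- dip (a point): Middle of the dip's floor, at (0, +105, 24) mm in the gutter's frame: a level floor 24 mm high, 6 mm below the crest, from y=+85 mm to the end stop. The bottle resting in it has its axis at y=+100 to +103 mm, 46 mm high.
- stop_face (a point): Middle of the end stop's face towards the bottle, at (0, +125, 46) mm in the gutter's frame; the stop tops at 60 mm.
- bottle: Clear screw-cap bottle with a black cap, 44 mm diameter, 74 mm long, about 0.1 kg, lying on its side across the gutter; it rolls freely and rolls back down unless it is in the dip. Origin at the centre of its base; its z runs along its axis to the cap (at the start along the gutter's -x); x and y turn with it.
- bottle_mid (a point): Middle of the bottle's axis, 37 mm from its base. At the start near y=-100 mm (give or take 12 mm) in the gutter's frame, 34 mm above the bench.
- keeper (a joint): Slide of the keeper bar in m: starts 0 to 0.012 (bar outside the gutter), 0.062 fully in. It moves along the gutter's +x and stays where left (about 2 N of friction). The bar, 12 mm square, crosses the gutter at y=+64 to +76 mm, 34 to 46 mm above the bench, and fully in it reaches x=+10 mm.
- keeper_pad (a point): Centre of the outer face of the red upright pad on the bar's outer end, the face to push towards the gutter's +x. The pad is 34 mm wide (y), 12 mm thick, from 22 to 62 mm above the bench. In the gutter's frame at x = -141 mm + joint value, y=+70 mm, height 42 mm.
- vial_white: Small clear vial, white cap, 25 mm diameter, 48 mm high, standing beyond the gutter (its +x side). Origin under its centre. Bystander.
- vial_blue: Small clear vial, light blue cap, 25 mm diameter, 48 mm high, standing beyond the gutter. Origin under its centre. Bystander.
- timer: White bench timer, 64 x 60 x 20 mm, lying on the robot's side of the gutter near its low end. Origin under its centre. Bystander.
- beaker: Small clear beaker, 44 mm diameter, 58 mm high, at the left. Origin under its centre. Bystander.
- dish: Covered clear petri dish, 63 mm diameter, 15 mm high, at the right. Origin under its centre. Bystander.
There are look-alikes about, which are no part of the job. What is shaped like the bottle but turquoise is not meant.

How it is judged (in metres and radians):
On the way, in this order (a step that is already met when the one before it is completed fails the run):
1. the bottle lies in the dip at the end stop, the keeper not yet in (y of bottle_mid in the frame of gutter between 0.095 and 0.11 m and z of bottle_mid in the frame of gutter between 0.038 and 0.051 m and angle between the z axis of bottle and the x axis of gutter, either way round below 0.2 rad and value of joint keeper below 0.025 m), for 0.2 s.
2. the keeper bar is pushed in behind the bottle (y of bottle_mid in the frame of gutter between 0.095 and 0.11 m and z of bottle_mid in the frame of gutter between 0.038 and 0.051 m and angle between the z axis of bottle and the x axis of gutter, either way round below 0.2 rad and value of joint keeper above 0.056 m), for 0.2 s.
At the end, for the whole second after the job is handed in: The bottle lies at rest in the dip, its middle 95 to 110 mm up the gutter's y and 38 to 51 mm high, its axis within 0.2 rad of straight across, and the keeper is in by more than 56 of its 62 mm (all of step 2 and linear speed of bottle below 0.02 m/s); the robot touches nothing.
It fails at once if the bottle is picked up off the gutter's floor (z of bottle_mid in the frame of gutter above 0.066 m or (y of bottle_mid in the frame of gutter below 0 m and z of bottle_mid in the frame of gutter above 0.057 m)).
It fails at once if the fingers press or squeeze the bottle with more than 40 N (contact force between the fingers and bottle above 40 N).
It fails at once if a bystander is moved by more than 30 mm (distance of any of vial_white, vial_blue, timer, beaker, dish from where it was at the start of the episode above 0.03 m).
It also fails if it takes over 54 s, if anything falls off the work surface, if the arm or the gripper's body presses on something with over 40 N, if the wrist force passes 120 N, or if a joint passes its speed limit or range.

## Robot

A 6-joint arm with a two-finger parallel gripper is mounted at the origin on a cart in front of the work surface, level with it; the furniture and walls round the work are solid. World frame = base frame: x ahead of the robot, y to its left, z up, the work surface at z = 0. Lengths are in mm, angles in degrees, forces in N, time in s.
With the tool pointing down it reaches from about 300 to 850 mm from the base axis. Payload 4.2 kg.
Tool frame: the origin (TCP) lies on the centre line of the jaws, within the pads' length; the fingertips stand 11 mm ahead of it and the grasp point (between the pads) lies 8 mm behind it; z points along the fingers, y is the line along which they close (so a half turn about z gives the same grasp; the last joint's range is limited). The gripper opens to 91 mm and grips with 3 to 60 N. Pads are 32 mm wide; open, the fingers measure 118 mm over their backs; the gripper's body (76 mm by 178 mm) begins 60 mm behind the grasp point.
Start: joints at [-1.146, 18.312, 89.639, -0, 72.044, -1.146], TCP at [575.015, 0, 224.976] pointing down, gripper open.
Joint ranges: [-177.97, 177.97], [-48.28, 115.42], [12.27, 149.76], [-77.06, 257.06], [2.81, 150.46], [-146.56, 146.56]. Speed limits (degrees/s): [147.25, 147.25, 180, 180, 180, 180].

## Interface

Orientations are given as [roll, pitch, yaw] about the fixed x, y, z axes, in that order (R = Rz(yaw) Ry(pitch) Rx(roll)).
In Python, from workcell import env, grab_frame, camera_model, models gives the robot as it stands.
- The arm moves only by the shell command python3 -m crank 'ROWS' [FORCE]. ROWS is text: rows parted by semicolons, each of 7 numbers parted by spaces: the closure, from -1 (fully open) to 1 (shut), so that 0 is half open, then the shift along the tool's x, y, z in mm, then the turn, a rotation vector about the tool's x, y, z in degrees. A call has 1 to 10 rows; each row shifts and turns the commanded pose from where the row before left it, along the tool's axes as they then stand; what a row does not reach is not made up. A row lasts 1/8 s, in which the tool goes at most 62.5 mm and 10.7 degrees, less where a joint would pass 70% of its speed; a pose out of reach is approached as far as the arm can. A call is refused whole if a number of a shift passes 62.5 or a number of a turn 10.7, either way. A call with a gripper value outside its range is refused whole. The fingers move at their own pace and stop on an object; FORCE is the grip in N (left out, the last holds). Time passes only in rows, so rows that do not move let the fingers close. It gives the time, the measured TCP pose, the force, the opening and the grip force at its end, in the units of the state.
- env.state(): the state, without advancing time (a new reading comes with each control period).
- grab_frame(name): name is "scene" or "side" or "wrist"; returns the picture (420x560x3 uint8, blue, green, red); there is no depth.
- camera_model(name): a dict with "K" (3x3 intrinsics, pixels), "R" (3x3) and "t" (3): a world point X has camera coordinates R X + t; the wrist camera has in their place "mount" (4x4, takes a point from camera to tool coordinates, whose origin is the TCP and whose axes are the flange's). Camera axes: x right, y down, z forward; pixel columns grow to the right and rows downward; lengths in mm; the calibration is good to about 2 mm. A picture is of the moment at which its call begins: read the wrist's pose just before it. camera_model takes no time and is no camera call.
- env.job_done(): hands the job in; it is judged then, once.
Trained networks look in the newest picture that a camera, given by its name, has taken for a name from the list of things; names that differ only in an ending like _2 or _b are one class to them, and where a whole thing is asked for, a point or a joint stands for the part that bears it (a point fixed in the world has none). Each returns a list of dicts, best first, with "p" (0 to 1); they miss things now and then, are a little off and sometimes report something else, mostly with a low value. They report only what shows in the picture. A call takes as long as a camera call. They do not tell look-alikes from the thing itself.
- models.search_frame(name, camera): "point" ([x, y, z] in mm, in world coordinates, good to about 4 mm: the middle of the surface that is visible of it).
The state is a dict: "time_s": time; "qpos": joint angles; "qvel": joint speeds; "effort": joint torques, N m; "ee_pos": TCP position; "ee_rot": TCP orientation; "force": force on the tool from outside, world axes, zero at the start; "torque": the same for the moment, N m; "gripper_width": finger opening in mm; "gripper_force": force on a finger pad.
Only numpy, scipy, OpenCV 4.12 (cv2) and the standard library are available. Lean on these libraries where they do the work, as an engineer would, in place of code of your own. Each camera call takes 0.05 s, during which the arm holds its last target. There are 200 camera calls.

## Working session

There is one attempt and no reset: what is moved stays moved. The work goes in short steps, Python scripts to look and compute and a shell command to move; the robot and the scene stay as the last step left them, time stands still between calls to the robot, and variables do not carry over. Pictures are saved under pics/ and viewed, at most 11 in all, crops included, and the job is handed in when it is done.

```bash
mkdir -p pics; python3 - <<'E'
from workcell import env, grab_frame, camera_model, models
import cv2, numpy as np
s=env.state(); print(s['ee_pos'],s['ee_rot'],s['gripper_width'],s['time_s'])
for c in ["scene","side"]:
    im=grab_frame(c); cv2.imwrite(f"pics/{c}0.png",im)
    for n in ["gutter","bottle","keeper_pad","timer","beaker","dish","vial_white","vial_blue"]:
        r=models.search_frame(n,c)
        print(c,n,[(np.round(d['point']).tolist(),round(d['p'],2)) for d in r[:3]])
    m=camera_model(c); print(np.round(m['K'],1).tolist(),np.round(m['R'],3).tolist(),np.round(m['t']).tolist())
print(env.state()['time_s'])
E
```

```text
[5.74523599e+02 2.62290931e-02 2.24133184e+02] [-1.79900311e+02 -4.65465373e-04  9.00044751e+01] 91.12889252132716 0.0
scene gutter []
scene bottle [([678.0, 163.0, 39.0], 0.78), ([599.0, -131.0, 49.0], 0.74), ([719.0, -233.0, 36.0], 0.71)]
scene keeper_pad [([465.0, 14.0, 46.0], 0.54), ([598.0, -131.0, 46.0], 0.27)]
scene timer [([504.0, -130.0, 20.0], 0.6)]
scene beaker [([486.0, 392.0, 37.0], 0.85), ([588.0, -7.0, 22.0], 0.6)]
scene dish [([587.0, -7.0, 26.0], 0.66)]
scene vial_white [([587.0, -4.0, 24.0], 0.65)]
scene vial_blue [([683.0, -76.0, 36.0], 0.58)]
[[490.8, 0.0, 274.6], [0.0, 490.8, 203.7], [0.0, 0.0, 1.0]] [[-0.544, -0.839, 0.002], [-0.639, 0.413, -0.649], [0.544, -0.355, -0.761]] [324.0, 411.0, 1216.0]
side gutter [([592.0, -35.0, 27.0], 0.63)]
side bottle [([609.0, -153.0, 48.0], 0.98), ([745.0, -253.0, 34.0], 0.95), ([370.0, -106.0, 38.0], 0.89)]
side keeper_pad [([479.0, 8.0, 46.0], 0.59)]
side timer [([497.0, -161.0, 19.0], 0.57)]
side beaker [([479.0, 374.0, 35.0], 0.72)]
side dish [([413.0, -338.0, 22.0], 0.76), ([596.0, -38.0, 28.0], 0.16)]
side vial_white [([478.0, 374.0, 36.0], 0.63), ([688.0, -17.0, 26.0], 0.56), ([480.0, 9.0, 49.0], 0.52)]
side vial_blue [([693.0, -90.0, 29.0], 0.42)]
[[493.0, 0.0, 277.1], [0.0, 493.0, 216.7], [0.0, 0.0, 1.0]] [[0.993, -0.121, -0.018], [-0.093, -0.648, -0.756], [0.079, 0.752, -0.654]] [-572.0, 114.0, 1269.0]
0.9
```

View pics/scene0.png

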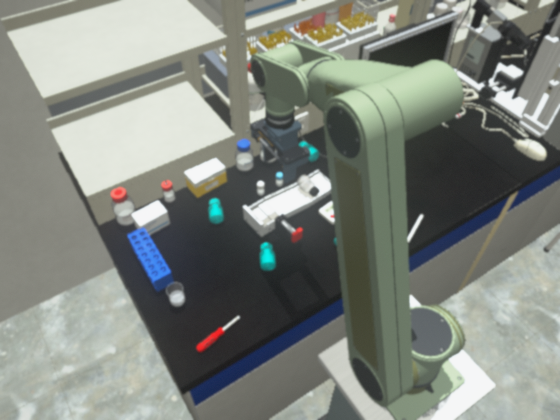

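View pics/side0.png

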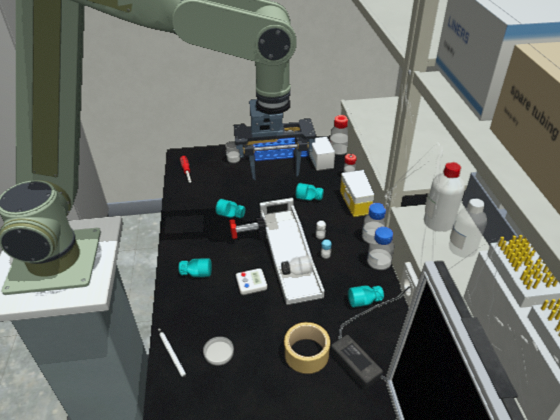

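The scene view has the arm in front of the low end. The side view shows the gutter running from about (280,205) to (305,300), the black-capped bottle at (295,267), the red pad at (234,229) and several turquoise look-alikes. Next I'll use a wrist view and a zoomed side crop.

```bash
python3 - <<'E'
from workcell import env, grab_frame, camera_model, models
import cv2, numpy as np
im=cv2.imread("pics/side0.png")[180:320,210:370]
cv2.imwrite("pics/sidecrop.png",cv2.resize(im,None,fx=4.2,fy=4.2,interpolation=cv2.INTER_CUBIC))
cv2.imwrite("pics/wrist0.png",grab_frame("wrist"))
for n in ["gutter","bottle","keeper_pad","vial_white","vial_blue"]:
    print(n,[(np.round(d['point']).tolist(),round(d['p'],2)) for d in models.search_frame(n,"wrist")[:3]])
m=camera_model("wrist"); print(np.round(m['K'],1).tolist(),np.round(m['mount'],3).tolist())
E
```

```text
gutter [([592.0, 1.0, 25.0], 0.58)]
bottle [([458.0, 110.0, 38.0], 0.88), ([685.0, 152.0, 37.0], 0.8), ([614.0, -119.0, 39.0], 0.66)]
keeper_pad [([468.0, 11.0, 47.0], 0.97)]
vial_white [([691.0, -5.0, 42.0], 0.87)]
vial_blue [([502.0, -126.0, 18.0], 0.63)]
[[309.8, 0.0, 286.1], [0.0, 309.8, 213.2], [0.0, 0.0, 1.0]] [[0.0, -0.956, -0.295, 84.118], [1.0, 0.001, -0.001, 0.015], [0.001, -0.295, 0.956, -159.13], [0.0, 0.0, 0.0, 1.0]]
```

View pics/sidecrop.png

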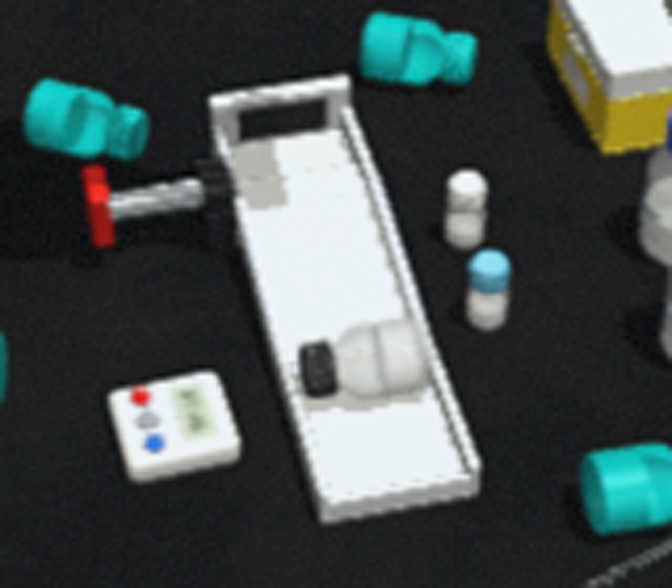

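View pics/wrist0.png

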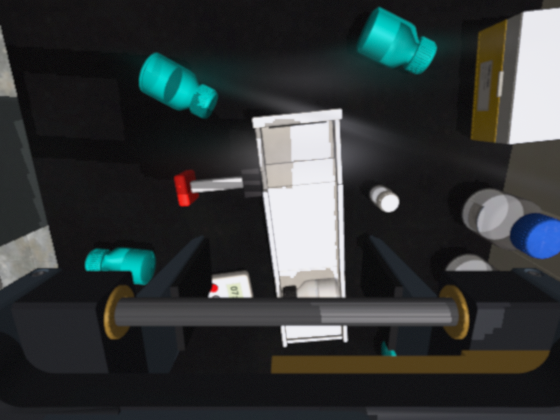

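The crop shows the stop's top corners at (210,96) and (349,76), the lip's bottom corners at (322,521) and (478,493), and the bottle axis from (303,370) to (428,357). The wrist view shows the stop's top corners at (253,117) and (341,109), and the low end at (285,346) and (347,341). I'll fit the gutter pose to these.

```bash
cat > h.py <<'E'
from workcell import env, grab_frame, camera_model, models
import cv2, numpy as np
from scipy.optimize import least_squares
from scipy.spatial.transform import Rotation as Ro
def G(p,q):
    c,s=np.cos(p[2]),np.sin(p[2]); q=np.atleast_2d(q).astype(float)
    return np.c_[p[0]+c*q[:,0]-s*q[:,1],p[1]+s*q[:,0]+c*q[:,1],q[:,2]]
def RT(name,pose=None):
    m=camera_model(name)
    if name!="wrist": return m['K'],np.array(m['R']),np.array(m['t'])
    T=np.eye(4);T[:3,:3]=Ro.from_euler('xyz',pose[3:],degrees=True).as_matrix();T[:3,3]=pose[:3]
    W=np.linalg.inv(T@np.array(m['mount'])); return m['K'],W[:3,:3],W[:3,3]
def proj(cam,X):
    K,R,t=cam; x=(X@R.T+t)@np.array(K).T; return x[:,:2]/x[:,2:]
E
python3 - <<'E'
from h import *
s=env.state(); W=RT("wrist",list(s['ee_pos'])+list(s['ee_rot'])); S=RT("side")
cs=lambda a:np.array(a)/4.2+[210,180]
gs=[(-45,137,60),(45,137,60),(-45,-172,0),(45,-172,0)]; us=cs([(210,96),(349,76),(322,521),(478,493)])
gw=[(-45,137,60),(45,137,60),(-45,-172,17),(45,-172,17)]; uw=np.array([(253,117),(341,109),(285,346),(347,341)])
for use in [(1,0),(0,1),(1,1)]:
    f=lambda p:np.r_[use[0]*(proj(S,G(p,gs))-us).ravel(),use[1]*(proj(W,G(p,gw))-uw).ravel()]
    r=least_squares(f,[592,-30,0.05]); print(use,r.x[:2].round(1),np.degrees(r.x[2]).round(2),r.fun.round(1))
p=r.x
pad=least_squares(lambda v:(proj(S,G(p,[(-141+v[0],70+v[1],42)]))-cs([(94,207)])).ravel(),[5,0]).x
b=least_squares(lambda v:(proj(S,G(p,[(v[0],v[1],34)]))-cs([(365,363)])).ravel(),[0,-100]).x
print("pad",pad,"bottle",b)
for q in [(0,-100,34),(0,-168,12),(0,100,46),(-141,70,42)]: print(q,G(p,[q]).round(1))
print(s['ee_pos'],s['ee_rot'])
E
```

```text
(1, 0) [600.2 -45.1] 5.48 [ 0.4 -0.1 -0.4 -0.3 -0.   0.3  0.   0.   0.  -0.   0.  -0.  -0.  -0.
  0.  -0. ]
(0, 1) [599.4 -48.8] 5.78 [ 0.   0.  -0.   0.   0.   0.   0.   0.  -0.8  1.9  1.2  0.4 -0.9 -1.8
  0.3 -2.1]
(1, 1) [599.5 -48.5] 5.74 [ 0.1  0.8 -0.8  0.5  0.2  1.4  0.3  1.  -0.7  1.5  1.4  0.  -1.  -2.1
  0.2 -2.3]
pad [8.8605245  2.60415659] bottle [  0.27306344 -88.24506596]
(0, -100, 34) [[ 609.5 -148.    34. ]]
(0, -168, 12) [[ 616.3 -215.6   12. ]]
(0, 100, 46) [[589.5  51.   46. ]]
(-141, 70, 42) [[452.2   7.1  42. ]]
[5.75001644e+02 3.59263328e-02 2.24979448e+02] [ 1.79995936e+02 -5.79384867e-04  9.00041650e+01]
```

```bash
python3 -m crank '0.65 0 0 0 0 0 -5.5; 0.65 -60 10 0 0 0 0; 0.65 -60 10 0 0 0 0; 0.65 -60 11 -50 0 0 0; 0.65 -6 0 -15 0 0 0;0.65 0 0 60 0 0 0; 0.65 0 0 60 0 0 0; 0.65 0 0 60 0 0 0; 0.65 0 0 0 0 0 0' 20
python3 - <<'E'
from h import *
im=grab_frame("side"); cv2.imwrite("pics/side1.png",cv2.resize(im[180:320,210:370],None,fx=4.2,fy=4.2,interpolation=cv2.INTER_CUBIC))
s=env.state(); print(s['ee_pos'],s['ee_rot'],s['gripper_width'],s['time_s'],s['force'])
E
```

```text
time_s: 2.33
ee_pos: [616.4, -168.0, 94.9]
ee_rot: [-179.4, -0.3, 95.5]
force: [-0.2, -0.2, 0.0]
gripper_width: 15.8
gripper_force: 0.0
[ 619.3247996  -168.91309946   98.66116625] [-1.79801702e+02 -9.73246074e-02  9.55412187e+01] 16.270308588013137 2.375 [1.20708585 0.32288475 0.70168131]
```

View pics/side1.png

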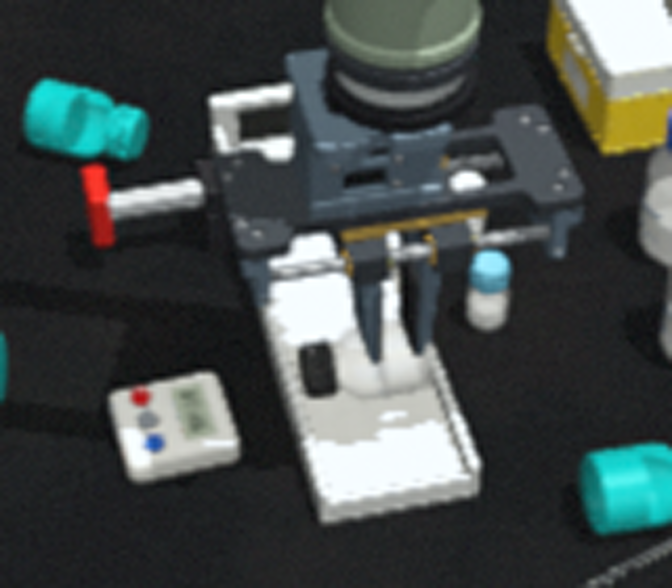

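The fingers are over the bottle's body (tips at (375,358) and (425,350)), and the TCP is 14 mm short of the planned back position. I'll back off and descend.

```bash
python3 -m crank '0.65 -15 2 0 0 0 0; 0.65 0 0 0 0 0 0; 0.65 0 0 35 0 0 0; 0.65 0 0 20 0 0 0; 0.65 0 0 10 0 0 0; 0.65 0 0 0 0 0 0'
python3 - <<'E'
from h import *
im=grab_frame("side"); cv2.imwrite("pics/side2.png",cv2.resize(im[180:320,210:370],None,fx=4.2,fy=4.2,interpolation=cv2.INTER_CUBIC))
s=env.state(); print(s['ee_pos'],s['ee_rot'],s['gripper_width'],s['time_s'],s['force'])
d=s['ee_pos'][:2]-np.array([600.2,-45.1]);a=np.radians(5.5);print(d@[np.cos(a),np.sin(a)],d@[-np.sin(a),np.cos(a)])
E
```

```text
time_s: 3.12
ee_pos: [624.0, -184.9, 35.1]
ee_rot: [180.0, 0.0, 95.5]
force: [0.5, 0.4, 0.4]
gripper_width: 15.9
gripper_force: 0.0
[ 624.40806188 -185.02690154   35.67418881] [1.79897791e+02 3.79759674e-02 9.54893252e+01] 16.105867907906855 3.175 [ 0.52696192 -0.44021786  0.49852244]
10.68521358458366 -141.60294575432025
```

View pics/side2.png

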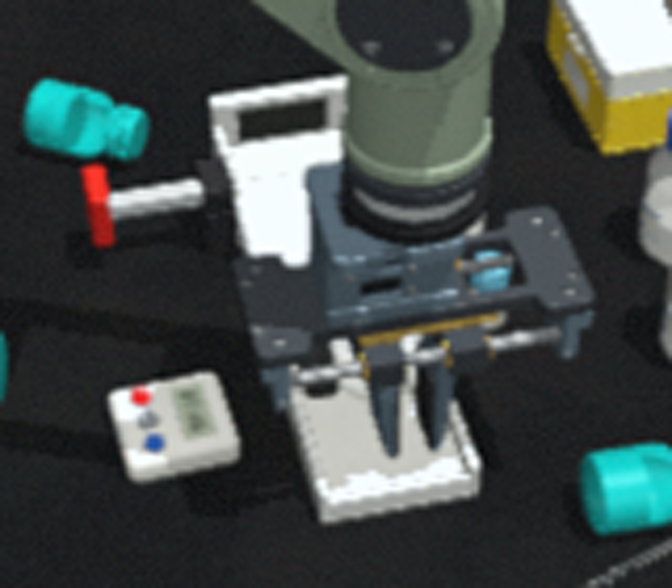

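```bash
python3 -m crank '0.65 3 0 0 0 0 0;0.65 3 0 0 0 0 0;0.65 3 0 0 0 0 0;0.65 4 0 0 0 0 0;0.65 5 0 0 0 0 0;0.65 6 0 0 0 0 0;0.65 6 0 0 0 0 0;0.65 6 0 0 0 0 0;0.65 6 0 0 0 0 0;0.65 6 0 0 0 0 0'
python3 -m crank '0.65 6 0 -0.9 0 0 0;0.65 6 0 -0.9 0 0 0;0.65 6 0 -0.9 0 0 0;0.65 6 0 -0.9 0 0 0;0.65 6 0 -0.9 0 0 0;0.65 6 0 -0.9 0 0 0;0.65 6 0 -0.9 0 0 0;0.65 6 0 -0.9 0 0 0;0.65 6 0 -0.9 0 0 0;0.65 6 0 -0.9 0 0 0'
python3 - <<'E'
from h import *
im=grab_frame("wrist"); cv2.imwrite("pics/w3.png",im)
print([(np.round(d['point']).tolist(),round(d['p'],2)) for d in models.search_frame("bottle","wrist")[:4]])
s=env.state(); print(s['ee_pos'],s['ee_rot'],s['gripper_width'],s['time_s'],s['force'])
d=s['ee_pos'][:2]-np.array([600.2,-45.1]);a=np.radians(5.5);print(d@[np.cos(a),np.sin(a)],d@[-np.sin(a),np.cos(a)])
E
```

```text
time_s: 4.42
ee_pos: [619.4, -137.0, 35.0]
ee_rot: [179.9, 0.1, 95.5]
force: [-0.0, -2.5, 2.1]
gripper_width: 15.9
gripper_force: 1.0
time_s: 5.68
ee_pos: [613.3, -76.8, 43.6]
ee_rot: [180.0, 0.0, 95.5]
force: [-0.6, -1.6, 0.2]
gripper_width: 16.0
gripper_force: 0.9
[([602.0, -32.0, 56.0], 0.74)]
[613.02185607 -76.1686258   43.52370889] [-1.79974793e+02 -5.59107975e-02  9.55165873e+01] 16.023334249326087 5.775 [ 0.09960408 -0.51497961 -0.24502709]
9.785030969001717 -32.15451245334037
```

View pics/w3.png

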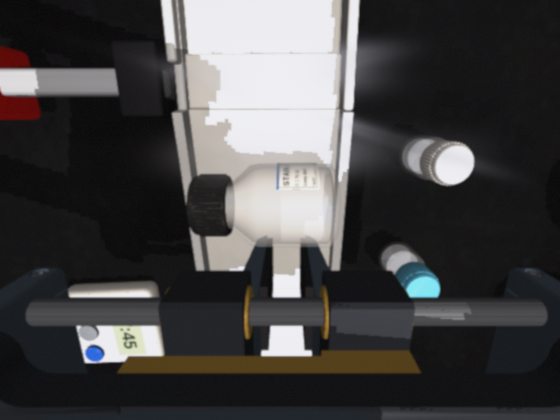

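The bottle lies straight across the gutter at (265,205), against both fingers and just below the crest line at row 108. Continuing the push.

```bash
python3 -m crank '0.65 6 0 -0.9 0 0 0;0.65 6 0 -0.9 0 0 0;0.65 6 0 -0.9 0 0 0;0.65 6 0 -0.9 0 0 0;0.65 6 0 -0.9 0 0 0;0.65 6 0 -0.9 0 0 0;0.65 6 0 -0.9 0 0 0;0.65 6 0 -0.9 0 0 0;0.65 5 0 -0.9 0 0 0;0.65 4 0 -0.9 0 0 0'
python3 -m crank '0.65 3 0 0 0 0 0;0.65 3 0 0 0 0 0;0.65 3 0 0 0 0 0;0.65 3 0 0 0 0 0;0.65 3 0 0 0 0 0;0.65 3 0 0 0 0 0;0.65 3 0 0 0 0 0;0.65 0 0 0 0 0 0'
python3 - <<'E'
from h import *
im=grab_frame("wrist"); cv2.imwrite("pics/w4.png",im)
print([(np.round(d['point']).tolist(),round(d['p'],2)) for d in models.search_frame("bottle","wrist")[:4]])
s=env.state(); print(s['ee_pos'],s['ee_rot'],s['gripper_width'],s['time_s'],s['force'])
d=s['ee_pos'][:2]-np.array([600.2,-45.1]);a=np.radians(5.5);print(d@[np.cos(a),np.sin(a)],d@[-np.sin(a),np.cos(a)])
E
```

```text
time_s: 7.02
ee_pos: [607.5, -19.8, 52.4]
ee_rot: [-180.0, -0.0, 95.5]
force: [1.3, -0.4, -0.8]
gripper_width: 16.0
gripper_force: 0.0
time_s: 8.02
ee_pos: [605.8, 0.7, 52.6]
ee_rot: [180.0, -0.0, 95.5]
force: [-0.8, 0.1, -0.5]
gripper_width: 15.8
gripper_force: 0.0
[([597.0, 60.0, 59.0], 0.82), ([703.0, 140.0, 31.0], 0.81), ([474.0, 105.0, 35.0], 0.56)]
[6.05867494e+02 4.21039333e-01 5.26104767e+01] [1.79992315e+02 4.06975153e-03 9.55061861e+01] 15.91881746840424 8.125 [ 0.85868352 -0.03418436  0.00466245]
10.00440024159274 44.76826427144669
```

View pics/w4.png

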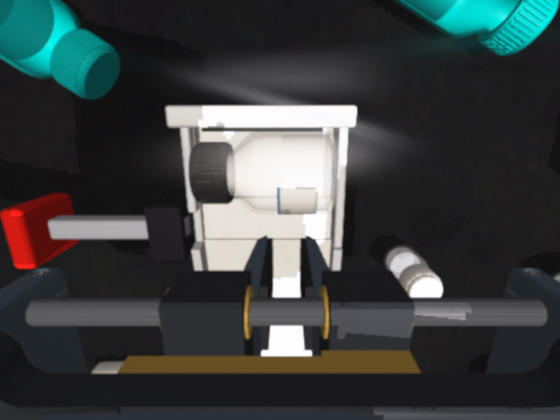

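The bottle is in the dip against the stop at (265,173), clear of the fingers. Next I'll lift, close the fingers and move outside the red pad.

```bash
python3 -m crank '1 0 0 -40 0 0 0;1 0 0 -40 0 0 0;1 0 -40 0 0 0 0;1 0 -42 0 0 0 0;1 0 -42 0 0 0 0;1 13 -42 0 0 0 0;1 12 -5 0 0 0 0;1 0 0 0 0 0 0'
python3 - <<'E'
from h import *
im=grab_frame("side"); cv2.imwrite("pics/s5.png",cv2.resize(im[140:280,180:340],None,fx=4.2,fy=4.2,interpolation=cv2.INTER_CUBIC))
for n in ("keeper_pad","bottle"): print([(np.round(d['point']).tolist(),round(d['p'],2)) for d in models.search_frame(n,"side")[:4]])
s=env.state(); print(s['ee_pos'],s['ee_rot'],s['gripper_width'],s['time_s'],s['force'])
d=s['ee_pos'][:2]-np.array([600.2,-45.1]);a=np.radians(5.5);print(d@[np.cos(a),np.sin(a)],d@[-np.sin(a),np.cos(a)])
E
```

```text
time_s: 9.12
ee_pos: [433.9, 9.3, 133.1]
ee_rot: [179.9, 0.0, 95.6]
force: [-0.8, -0.3, 0.4]
gripper_width: 0.6
gripper_force: 0.0
[([480.0, 7.0, 47.0], 0.63)]
[([748.0, -251.0, 35.0], 0.93), ([592.0, 39.0, 60.0], 0.73), ([460.0, 99.0, 30.0], 0.72), ([372.0, -108.0, 39.0], 0.64)]
[434.69671955   8.82894943 132.74343775] [1.79921848e+02 1.82961817e-02 9.55184529e+01] 0.18534412921305188 9.275 [-0.04944366  0.56224863 -0.09007781]
-159.5724754364648 69.5434577024195
```

View pics/s5.png

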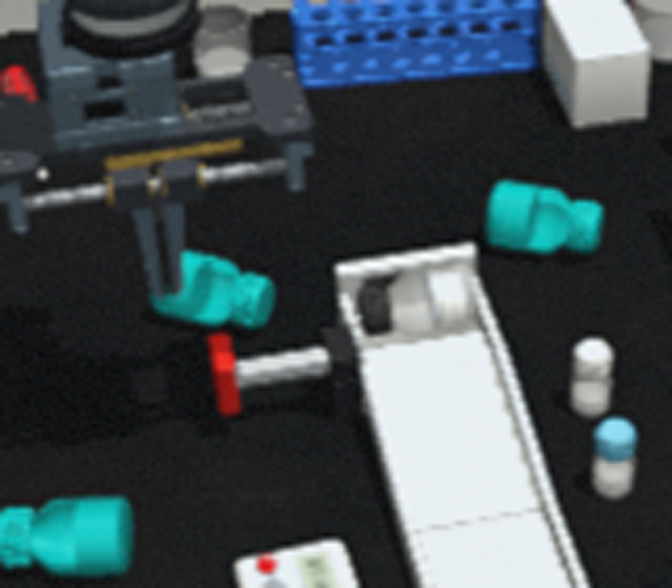

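The bottle is in the dip at (415,300) and the fingers hang outside the pad, which is at (225,375). Descending and pushing.

```bash
python3 -m crank '1 0 0 40 0 0 0;1 0 0 40 0 0 0;1 0 0 9 0 0 0;1 0 0 0 0 0 0'
python3 -m crank '1 0 6 0 0 0 0;1 0 6 0 0 0 0;1 0 6 0 0 0 0;1 0 6 0 0 0 0;1 0 6 0 0 0 0;1 0 6 0 0 0 0;1 0 6 0 0 0 0;1 0 6 0 0 0 0;1 0 6 0 0 0 0;1 0 4 0 0 0 0'
```

```text
time_s: 9.78
ee_pos: [434.0, 8.8, 43.6]
ee_rot: [-180.0, 0.0, 95.5]
force: [0.1, -0.0, -0.5]
gripper_width: 0.4
gripper_force: 0.0
time_s: 11.02
ee_pos: [491.4, 14.5, 43.5]
ee_rot: [180.0, -0.0, 95.5]
force: [-1.8, 0.9, 1.7]
gripper_width: 0.5
gripper_force: 1.1
```

```bash
python3 -m crank '1 0 2 0 0 0 0;1 0 2 0 0 0 0;1 0 2 0 0 0 0;1 0 1 0 0 0 0;1 0 1 0 0 0 0;1 0 0 0 0 0 0'
```

```text
time_s: 11.78
ee_pos: [499.0, 15.3, 43.6]
ee_rot: [180.0, -0.0, 95.5]
force: [-2.0, 0.9, -0.0]
gripper_width: 0.2
gripper_force: 0.8
```

```bash
python3 -m crank '1 0 1 0 0 0 0;1 0 1 0 0 0 0;1 0 1 0 0 0 0;1 0 0 0 0 0 0'
```

```text
time_s: 12.28
ee_pos: [501.7, 15.5, 43.5]
ee_rot: [-180.0, -0.0, 95.5]
force: [-2.9, 1.2, 2.2]
gripper_width: 0.8
gripper_force: 1.4
```

Still only the friction load, so it isn't at the end yet. I'll push on to the stop in small steps.

```bash
python3 -m crank '1 0 1 0 0 0 0;1 0 1 0 0 0 0;1 0 0 0 0 0 0'
```

```text
time_s: 12.65
ee_pos: [501.8, 15.6, 43.5]
ee_rot: [-179.7, -0.0, 95.5]
force: [-7.5, -0.0, 6.3]
gripper_width: 0.5
gripper_force: 3.9
```

```bash
python3 -m crank '1 0 1 0 0 0 0;1 0 1 0 0 0 0;1 0 0 0 0 0 0'
```

```text
time_s: 13.02
ee_pos: [501.8, 15.6, 43.5]
ee_rot: [-179.5, -0.0, 95.5]
force: [-11.8, -0.2, 9.6]
gripper_width: 0.3
gripper_force: 6.2
```

```bash
python3 - <<'E'
from h import *
im=grab_frame("side"); cv2.imwrite("pics/s6.png",cv2.resize(im[170:280,210:340],None,fx=5,fy=5,interpolation=cv2.INTER_CUBIC))
s=env.state(); print(s['ee_pos'],s['time_s'],s['force'])
E
```

```text
[501.769927    15.60458182  43.46455285] 13.075 [-11.59692321   0.17600299  10.42073455]
```

View pics/s6.png

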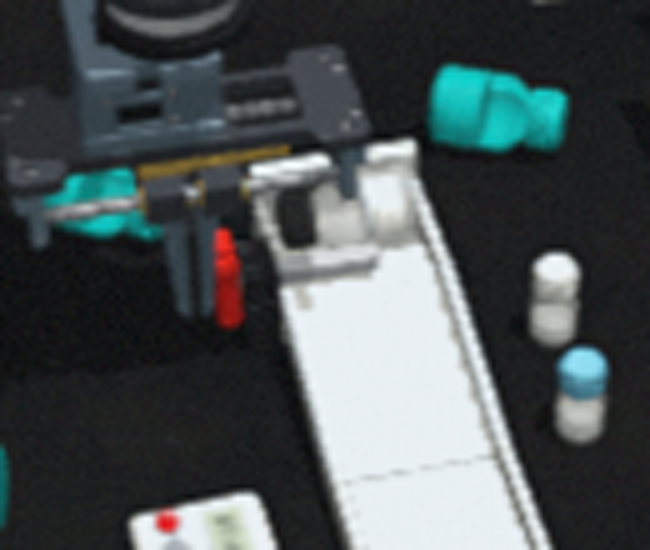

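The tool has stopped against the hard end. The bar now reaches across to (375,260) behind the bottle at (345,215). I'll retract and hand in.

```bash
python3 -m crank '1 0 -5 0 0 0 0;1 0 -15 0 0 0 0;1 0 -15 0 0 0 0;1 0 0 -40 0 0 0;1 0 0 -40 0 0 0;1 0 0 0 0 0 0;1 0 0 0 0 0 0'
python3 - <<'E'
from h import *
im=grab_frame("side"); cv2.imwrite("pics/s7.png",cv2.resize(im[170:280,210:340],None,fx=5,fy=5,interpolation=cv2.INTER_CUBIC))
E
```

```text
time_s: 13.95
ee_pos: [470.1, 12.5, 123.1]
ee_rot: [-180.0, -0.0, 95.5]
force: [0.0, -0.2, -0.2]
gripper_width: 0.7
gripper_force: 0.0
```

View pics/s7.png

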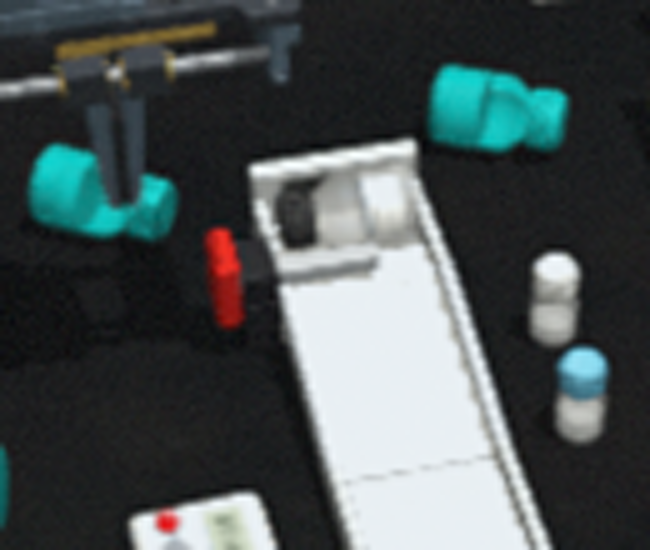

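The bottle lies in the dip at (345,210), the bar stands behind it, and the robot is clear of everything.

```bash
python3 -c "from workcell import env; print(env.job_done())"
```

```text
the job is handed in; nothing more can be done
None
```

The bottle lies in the dip against the end stop, the keeper bar is pushed in to its hard stop behind it, and the job was handed in at about 14 s with the robot clear; no verdict was returned.

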